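Chock the bottles of a leak check

ROBOT

A 6-joint arm with a two-finger parallel gripper is mounted at the origin on the work surface. World frame = base frame: x ahead of the robot, y to its left, z up, the work surface at z = 0. Lengths are in m, angles in rad, forces in N, time in s.
With the tool pointing down it reaches from about 0.375 to 0.975 m from the base axis. Payload 3.8 kg.
Tool frame: the origin (TCP) lies midway between the tips of the shut fingers; the grasp point (between the pads) lies 19 mm behind it; x points along the fingers, y is the direction in which the jaws open and shut, and the axes are right-handed (so a half turn about x gives the same grasp; the last joint's range is limited). The gripper opens to 88 mm and grips with 3 to 60 N. Pads are 18 mm wide; open, the fingers measure 123 mm over their backs; the gripper's body (75 mm by 187 mm) begins 45 mm behind the grasp point.
Start: joints at [1.189, 0.264, 1.604, -0, 1.274, -0.037], TCP at [0.228, 0.635, 0.239] pointing down, gripper open.
Joint ranges: [-2.63, 2.63], [-0.94, 2.18], [0.31, 2.57], [-1.31, 4.45], [0, 2.66], [-2.55, 2.55]. Speed limits (rad/s): [2.57, 2.57, 3.14, 3.14, 3.14, 3.14].

INTERFACE

Orientations are given as a rotation vector (axis times angle).
In Python, from cell import manip, inverse_kinematics, cams, order gives the robot as it stands. Calls block until the motion is done:
- manip.move_pose(position, orientation): joint-space move of the TCP to a pose.
- manip.move_linear(position, rate=0.15, rot=None): straight line of the TCP; rot=None keeps the orientation; rate is the mean speed in m/s.
- manip.set_joints(angles): joint-space move.
- manip.set_gripper(opening, force=None): finger opening in m; force is the grip in N (None keeps the last); returns when the fingers have stopped.
- manip.dwell(seconds).
- inverse_kinematics(position, orientation): joint angles nearest the present ones, or None.
- manip.state(): the state.
- cams.capture(name): name is "side" or "top"; returns a dict with "image" (480x640x3 uint8, blue, green, red), "z_map" (480x640 float32, m along the optical axis (not along the pixel's ray), 0 where there is no reading), "intrinsics" (3x3 intrinsics, pixels), "position" and "orientation" of the camera in the world. Camera axes: x right, y down, z forward; pixel columns grow to the right and rows downward; lengths in m; the calibration is good to about 2 mm. A picture is of the moment at which its call begins.
A pose or a line that the arm cannot do raises manip.IKError and nothing moves.
- order.close_job(): hands the job in, once; it reports no verdict.
The state is a dict: "clock": time; "joint_pos": joint angles; "joint_velocities": joint speeds; "tau": joint torques, N m; "tool_pos": TCP position; "tcp_rot": TCP orientation; "contact_force": force on the tool from outside, world axes, zero at the start; "moment": the same for the moment, N m; "gripper_width": finger opening in m.
Only numpy, scipy, OpenCV 4.12 (cv2) and the standard library are available. Lean on these libraries where they do the work, as an engineer would, in place of code of your own. Each camera call takes 0.05 s, during which the arm holds its last target.

TASK

One of the three sealed amber bottles in the overnight leak check has rolled off the blotting sheet. Gently lay it back on its side on the sheet beside the other two, cap pointing the same way, and chock the row with the two black rubber wedges, one at each end with its thin edge tucked in against the middle of the end bottle, so that all three lie closed up side by side and cannot roll apart. Leave the other things on the bench where they stand.

Things in the scene. Friction and masses are not known exactly. Their poses are not given: they have to be found in the camera images.
- sheet: blotting sheet lying flat on the bench, cream with two blue edge lines, 200 mm (x) by 360 mm (y), under 1 mm thick, stuck down on the bench top (z = 0). Origin at its centre; x points roughly away from the robot, y runs along the row
- bottle_1: sealed amber bottle on its side: straight body 54 mm diameter, 92 long, green label; shoulder and black cap of 35 mm diameter; 136 long in all, 0.3 kg. Rolls easily. Origin on its axis at mid-length of the straight body (27 mm above the bench); x along the bottle to the cap. One of the two still on the sheet, loosely placed, cap towards the sheet's +x side
- bottle_2: the other bottle still on the sheet, same make, same frame; starts 4 to 22 mm clear of bottle_1
- bottle_3: the same kind of bottle, same frame: the one that rolled off, lying on the bare bench to the left or right of the sheet, cap roughly away from the robot
- chock_a: loose black rubber wedge, 70 mm long (x), 54 wide (y), 0.2 kg: heel block 32 high at x -35 to -1 mm with a yellow strip across its top at x = -18, then a 40-degree ramp down to a 2 mm thin edge at x = +35. Origin at the centre of its underside, z up. Grip it across its width at the heel. With the ramp touching a lying bottle, the bottle's axis is 47 mm from the origin along +x
- chock_b: second wedge, the same as chock_a, same frame. To be slid in from outside: lowered with its origin nearer than 62 mm to a bottle axis, the thin edge would land on the bulge of the bottle
- bottle_1_cap (a point): centre of the cap of bottle_1, on its axis 78 mm from the body's origin
- bottle_2_cap (a point): centre of the cap of bottle_2, on its axis 78 mm from the body's origin
- bottle_3_cap (a point): centre of the cap of bottle_3, on its axis 78 mm from the body's origin
- dropper_clear: clear glass dropper bottle, upright, 58 mm diameter, 160 mm tall with a cream rubber teat, green label; a bystander, origin at the centre of its underside
- dropper_amber: amber glass dropper bottle, upright, 58 mm diameter, 160 mm tall with a cream rubber teat, green label; a bystander, origin at the centre of its underside
- dropper_tall: larger clear glass dropper bottle, upright, 62 mm diameter, 173 mm tall, cream teat, green label; a bystander, origin at the centre of its underside
- beaker: empty clear glass beaker, 70 mm diameter, 92 mm tall; a bystander, origin at the centre of its underside
- wash_bottle: white plastic wash bottle with red cap and a bent spout, 72 mm diameter, 190 mm tall; a bystander, origin at the centre of its underside
- spectacles: safety spectacles with dark blue frame standing on the bench, about 140 x 140 x 50 mm; a bystander, origin at the centre of its underside
- petri_dishes: two stacked clear petri dishes, 95 mm diameter, 32 mm tall; a bystander, origin at the centre of its underside
- white_jar: white plastic jar, 68 mm diameter, 85 mm tall; a bystander, origin at the centre of its underside
There are look-alikes about, which are no part of the job. Leave any white look-alike of the chock_b alone.

How it is judged:
By the outcome, as a careful person would: the job done as asked, in the order asked, and still so for the second after the job is handed in, with the robot touching nothing.
It also fails if it takes over 72 s, if anything falls off the work surface, if the arm or the gripper's body presses on something with over 40 N, if the wrist force passes 120 N, or if a joint passes its speed limit or range.

## Working session

There is one attempt and no reset: what is moved stays moved. The work goes in short steps, each a Python script; the robot and the scene stay as the last script left them, time stands still between calls to the robot, and variables do not carry over. Pictures are saved under pics/ and viewed, and the job is handed in when it is done.

```bash
ls; mkdir -p pics; python3 - <<'E'
from cell import manip, cams
import cv2, numpy as np
for n in ("top","side"):
    c=cams.capture(n); cv2.imwrite(f"pics/{n}0.png",c["image"]); np.savez(f"{n}0.npz",**c)
    print(n,c["intrinsics"],c["position"],c["orientation"])
print(manip.state())
E
```

```text
pics
top [[609.44355111   0.         322.73112128]
 [  0.         609.44355111 235.01457307]
 [  0.           0.           1.        ]] [0.43482836 0.04020511 1.65160525] [-2.17501693  2.21544762 -0.05577714]
side [[511.45691375   0.         329.58647398]
 [  0.         511.45691375 237.80718044]
 [  0.           0.           1.        ]] [ 0.03438102 -0.56169697  0.92947316] [-2.27864229  0.8536187  -0.30876711]
{'clock': 0.1, 'joint_pos': array([ 1.18911136e+00,  2.64642584e-01,  1.60517256e+00, -1.40571037e-05,
        1.27373859e+00, -3.69051628e-02]), 'joint_velocities': array([-0.00070376, -0.00067747, -0.00300675,  0.00108527,  0.00075937,
        0.0002983 ]), 'tau': array([-1.52181965e-04, -5.03611815e+01, -3.58072758e+01,  7.31028314e-02,
        2.33405270e-02, -9.99758868e-05]), 'tool_pos': array([0.22791974, 0.63469364, 0.23757131]), 'tcp_rot': array([ 0.26904314,  1.55420675, -0.2720732 ]), 'contact_force': array([-0.11292003, -0.15074869,  1.29679662]), 'moment': array([ 0.00882676, -0.04619638, -0.0166736 ]), 'gripper_width': 0.08815494575526876}
```

View pics/top0.png

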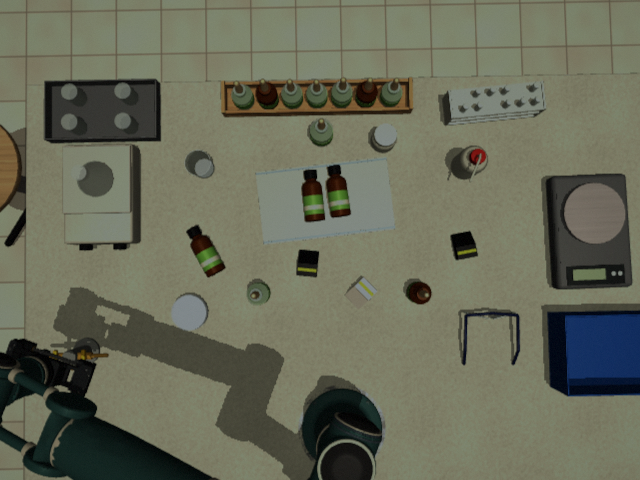

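View pics/side0.png

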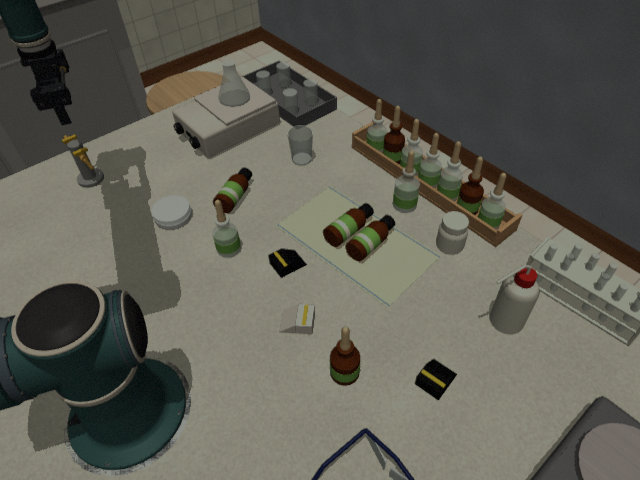

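```bash
cat > h.py <<'E'
import numpy as np, cv2
from scipy.spatial.transform import Rotation as R
def ray(c,uv,z):
    K=c["intrinsics"];d=np.linalg.inv(K)@np.array([uv[0],uv[1],1.]);d=R.from_rotvec(c["orientation"]).as_matrix()@d
    p=np.asarray(c["position"]);t=(z-p[2])/d[2];return p+t*d
def proj(c,P):
    q=R.from_rotvec(c["orientation"]).as_matrix().T@(np.asarray(P)-c["position"]);q=c["intrinsics"]@q;return q[:2]/q[2]
E
python3 - <<'E'
import cv2,numpy as np
t=cv2.imread("pics/top0.png");s=cv2.imread("pics/side0.png")
f=lambda im:np.clip(im.astype(float)*1.8,0,255).astype(np.uint8)
a=cv2.resize(f(t)[145:310,170:500],None,fx=2.4,fy=2.4,interpolation=cv2.INTER_CUBIC)
cv2.imwrite("pics/topcrop.png",a)
b=cv2.resize(f(s)[150:410,200:480],None,fx=2.2,fy=2.2,interpolation=cv2.INTER_CUBIC)
cv2.imwrite("pics/sidecrop.png",b)
E
```

```text
(no output)
```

View pics/topcrop.png

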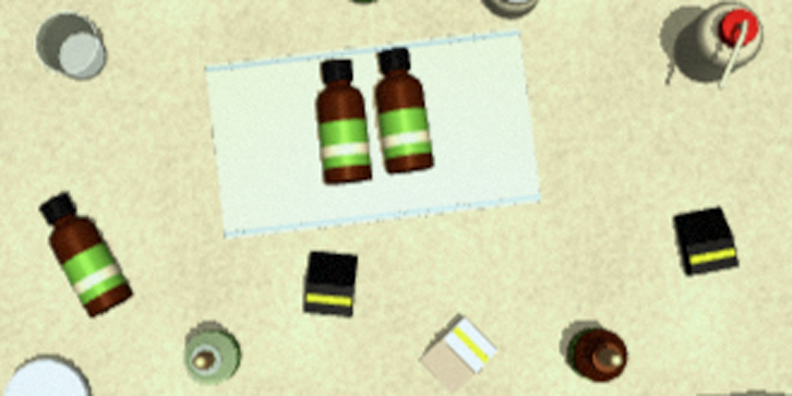

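View pics/sidecrop.png

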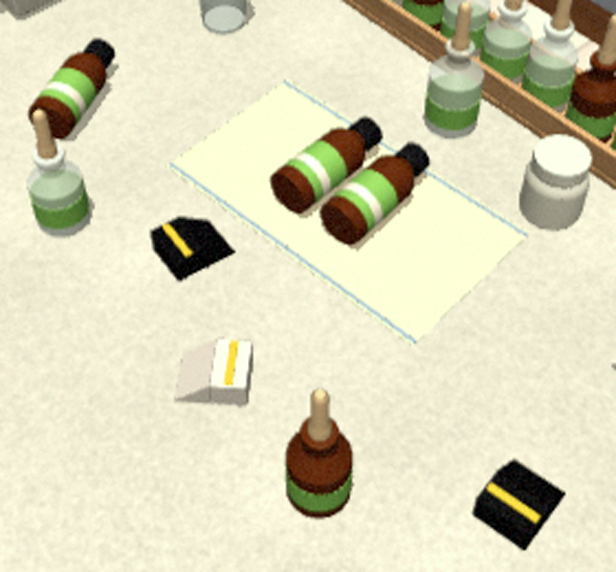

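```bash
cat > meas.py <<'E'
import numpy as np, cv2
from h import *
def load(n): 
    d=np.load(n); return {k:d[k] for k in d.files}
def comps(m,lo,hi):
    n,l,st,ce=cv2.connectedComponentsWithStats(m.astype(np.uint8),connectivity=8)
    return [(l==i) for i in range(1,n) if lo<=st[i,4]<=hi]
def pca(c,mask,z):
    v,u=np.nonzero(mask); P=np.array([ray(c,(a,b),z) for a,b in zip(u,v)])[:,:2]
    m=P.mean(0); w,V=np.linalg.eigh(np.cov((P-m).T)); ax=V[:,1]; ex=np.sort((P-m)@ax); ey=np.sort((P-m)@V[:,0])
    return m,ax,ex[[0,-1]],ey[[0,-1]],(u.mean(),v.mean()),len(u),P
def bottles(c,lo=60):
    hsv=cv2.cvtColor(c["image"],cv2.COLOR_BGR2HSV);h,s,v=cv2.split(hsv)
    g=(h>33)&(h<70)&(s>110)&(v>50)
    br=((h<14)|(h>172))&(s>110)&(v>20)&(v<120)
    return g,br
def yellow(c):
    hsv=cv2.cvtColor(c["image"],cv2.COLOR_BGR2HSV);h,s,v=cv2.split(hsv)
    return (h>20)&(h<34)&(s>150)&(v>80)
E
python3 - <<'E'
from meas import *
for n in("top","side"):
    c=load(n+"0.npz");print(n)
    g,br=bottles(c)
    for nm,m,z,lo in(("green",g,.027,60),("brown",br,.027,60),("yel",yellow(c),.032,8)):
        for k in comps(m,lo,3000):
            p=pca(c,k,z);print(nm,"px",np.round(p[4]).astype(int),p[5],"m",p[0].round(4),"yaw",round(float(np.degrees(np.arctan2(p[1][1],p[1][0]))),1),"ext",p[2].round(3),p[3].round(3))
    im=c["image"].copy();im[g]=(0,0,255);im[br]=(255,0,255);im[yellow(c)]=(255,0,0);cv2.imwrite(f"pics/{n}mask.png",im)
E
```

```text
top
green px [337 195] 189 m [ 0.6244 -0.0012] yaw 98.5 ext [-0.026  0.026] [-0.014  0.013]
green px [312 199] 187 m [0.6138 0.0657] yaw 96.0 ext [-0.026  0.026] [-0.013  0.013]
green px [339 207] 88 m [ 0.5922 -0.0058] yaw 97.4 ext [-0.026  0.026] [-0.006  0.006]
green px [314 212] 87 m [0.5812 0.0622] yaw 94.7 ext [-0.025  0.026] [-0.006  0.006]
green px [206 254] 192 m [0.4727 0.3525] yaw 116.0 ext [-0.027  0.025] [-0.013  0.014]
green px [212 265] 88 m [0.4444 0.337 ] yaw 118.8 ext [-0.027  0.026] [-0.006  0.006]
brown px [367  92] 270 m [ 0.9015 -0.0861] yaw 83.2 ext [-0.028  0.028] [-0.031  0.024]
brown px [266  93] 275 m [0.9041 0.1853] yaw 110.0 ext [-0.03   0.029] [-0.029  0.025]
brown px [477 156] 141 m [ 0.723  -0.3773] yaw 125.4 ext [-0.024  0.023] [-0.019  0.022]
brown px [336 183] 252 m [0.6581 0.002 ] yaw 99.5 ext [-0.025  0.025] [-0.024  0.019]
brown px [311 187] 255 m [0.6473 0.068 ] yaw 95.0 ext [-0.025  0.026] [-0.024  0.019]
brown px [340 213] 106 m [ 0.5773 -0.008 ] yaw 97.7 ext [-0.025  0.025] [-0.008  0.008]
brown px [315 217] 103 m [0.5662 0.0607] yaw 94.7 ext
[... 3152 characters left out ...]
019  0.019]
brown px [356 250] 299 m [ 0.5754 -0.0082] yaw 71.3 ext [-0.032  0.033] [-0.02   0.021]
brown px [525 278] 325 m [ 0.7997 -0.3149] yaw -175.9 ext [-0.035  0.028] [-0.022  0.021]
brown px [345 359] 680 m [ 0.3684 -0.2002] yaw 50.7 ext [-0.03  0.04] [-0.029  0.029]
yel px [ 68 138] 41 m [0.2391 0.8527] yaw 178.4 ext [-0.019  0.018] [-0.008  0.007]
yel px [ 78 151] 38 m [0.2359 0.7752] yaw -173.3 ext [-0.021  0.017] [-0.008  0.007]
yel px [280 259] 60 m [0.4248 0.0835] yaw 83.3 ext [-0.024  0.025] [-0.004  0.004]
yel px [305 315] 60 m [ 0.3717 -0.0721] yaw -136.6 ext [-0.023  0.022] [-0.003  0.003]
yel px [433 378] 114 m [ 0.4651 -0.3413] yaw 99.4 ext [-0.025  0.025] [-0.004  0.004]
```

View pics/topmask.png

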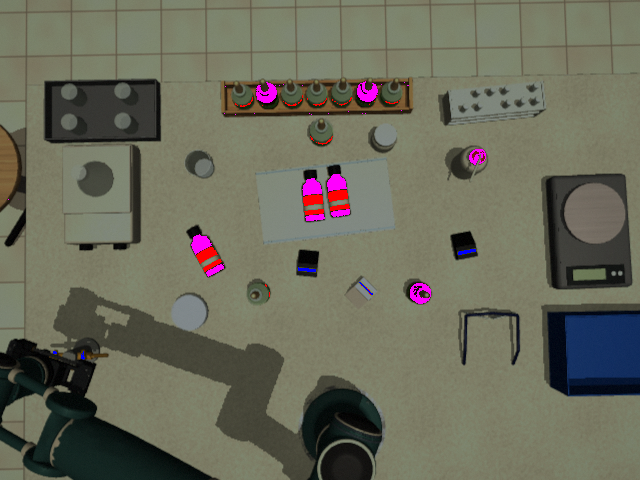

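```bash
cat >> meas.py <<'E'
def find_bottles(c,region=None):
    g,br=bottles(c); m=(g|br).astype(np.uint8)
    m=cv2.morphologyEx(m,cv2.MORPH_CLOSE,np.ones((5,5),np.uint8)) if region is None else m
    out=[]
    for k in comps(m,500,1100):
        mean,ax,ex,ey,px,n,P=pca(c,k,.027)
        if ax[0]<0: ax=-ax
        if ey[1]-ey[0]>.07 or ex[1]-ex[0]<.09: continue
        t=(P-mean)@ax; nrm=np.array([-ax[1],ax[0]])
        # mid of silhouette edges over straight body
        base=np.percentile(t,.5)
        ts=np.arange(base+.008,base+.082,.004); mids=[];w=[]
        for q in ts:
            s=((P-mean)@nrm)[abs(t-q)<.004]; mids.append((s.min()+s.max())/2); w.append(s.max()-s.min())
        f=np.polyfit(ts,mids,1); d=ax+f[0]*nrm; d/=np.linalg.norm(d)
        o=mean+(base+.046)*ax+np.polyval(f,base+.046)*nrm
        out.append((o,np.arctan2(d[1],d[0]),np.mean(w),ex[1]-ex[0],px))
    return out
def sheet(c):
    h,s,v=cv2.split(cv2.cvtColor(c["image"],cv2.COLOR_BGR2HSV)); return h,s,v
E
python3 - <<'E'
from meas import *
c=load("top0.npz"); s=load("side0.npz")
for o,y,w,l,px in find_bottles(c):
    print("px",np.round(px),o.round(4),"yaw",np.degrees(y).round(1),w.round(4),l.round(3), "zmap", c["z_map"][int(px[1]),int(px[0])], "side px",proj(s,[*o,.027]).round(1))
for p in [(257,173),(387,159),(395,228),(265,243)]: print(ray(c,p,0).round(4))
hsv=cv2.cvtColor(c["image"],cv2.COLOR_BGR2HSV);print(hsv[180,275],hsv[200,240],hsv[235,300])
for n,p,z in(("dropclear",(258,293),.1),("droptall",(320,132),.1),("glass",(200,165),.05),("amber",(419,293),.1),("jar",(383,137),.08)): print(n,ray(c,p,z).round(3))
E
```

```text
px [206. 255.] [0.4654 0.348 ] yaw 29.1 0.0507 0.113 zmap 1.5983765 side px [231.  192.7]
[0.6921 0.2162 0.    ]
[ 0.724  -0.1393  0.    ]
[ 0.5349 -0.1565  0.    ]
[0.5006 0.197  0.    ]
[ 46  28 136] [ 31  46 128] [ 60  15 136]
dropclear [0.37  0.207 0.1  ]
droptall [0.78  0.042 0.1  ]
glass [0.708 0.361 0.05 ]
amber [ 0.363 -0.201  0.1  ]
jar [ 0.768 -0.122  0.08 ]
```

```bash
sed -i 's/np.ones((5,5),np.uint8)) if region is None else m/np.ones((5,1),np.uint8))/' meas.py
python3 - <<'E'
from meas import *
c=load("top0.npz"); s=load("side0.npz")
for o,y,w,l,px in find_bottles(c):
    print("px",np.round(px),o.round(4),"yaw",np.degrees(y).round(1),w.round(4),l.round(3), "zmap", c["z_map"][int(px[1]),int(px[0])], "side px",proj(s,[*o,.027]).round(1))
E
python3 - <<'E'
from meas import *
c=load("top0.npz")
g,br=bottles(c)
for kk in((5,1),(3,3),(7,1),(9,1)):
    m=cv2.morphologyEx((g|br).astype(np.uint8),cv2.MORPH_CLOSE,np.ones(kk,np.uint8))
    print(kk,[ (k.sum(),np.argwhere(k).mean(0).round()) for k in comps(m,200,1500)])
E
python3 - <<'E'
import cv2
print(cv2.imread("pics/top0.png")[200:212,338]);print(cv2.imread("pics/top0.png")[215,318:334])
E
```

```text
(5, 1) [(np.int64(290), array([ 93., 367.])), (np.int64(297), array([ 93., 266.])), (np.int64(456), array([188., 337.])), (np.int64(456), array([192., 312.])), (np.int64(206), array([210., 340.])), (np.int64(202), array([215., 314.])), (np.int64(462), array([248., 202.])), (np.int64(209), array([267., 213.])), (np.int64(290), array([293., 419.]))]
(3, 3) [(np.int64(298), array([ 92., 367.])), (np.int64(294), array([ 93., 266.])), (np.int64(456), array([188., 337.])), (np.int64(456), array([192., 312.])), (np.int64(208), array([210., 340.])), (np.int64(204), array([215., 314.])), (np.int64(462), array([248., 202.])), (np.int64(210), array([267., 213.])), (np.int64(292), array([293., 419.]))]
(7, 1) [(np.int64(302), array([ 92., 367.])), (np.int64(303), array([ 93., 266.])), (np.int64(753), array([196., 338.])), (np.int64(757), array([200., 313.])), (np.int64(757), array([255., 206.])), (np.int64(318), array([293., 420.]))]
(9, 1) [(np.int64(302), array([ 92., 367.])), (np.int64(311), array([ 93., 266.])), (np.int64(204), array([156., 477.])), (np.int64(753), array([196., 338.])), (np.int64(757), array([200., 313.])), (np.int64(757), array([255., 206.])), (np.int64(354), array([293., 420.]))]
[[ 95 135 111]
 [126 136 128]
 [124 135 128]
 [126 138 130]
 [108 135 119]
 [ 66 130  93]
 [ 45 127  82]
 [ 45 126  81]
 [ 43 123  79]
 [ 31  89  67]
 [ 11  26  53]
 [  8  21  51]]
[[  6  18  45]
 [  4  15  40]
 [  2  14  39]
 [  3  12  34]
 [  3  11  32]
 [  3  10  28]
 [ 36  43  50]
 [113 122 115]
 [128 137 129]
 [128 136 128]
 [129 137 129]
 [128 135 127]
 [ 69  81  82]
 [ 14  24  32]
 [  6  12  28]
 [  3  13  33]]
```

```bash
sed -i 's/np.ones((5,1),np.uint8)/np.ones((7,1),np.uint8)/' meas.py
python3 - <<'E'
from meas import *
c=load("top0.npz"); s=load("side0.npz")
for o,y,w,l,px in find_bottles(c):
    d=np.array([np.cos(y),np.sin(y)])
    print("px",np.round(px),o.round(4),"yaw",np.degrees(y).round(1),w.round(4),l.round(3), "base/cap in side",proj(s,[*(o-.046*d),.027]).round(1),proj(s,[*(o+.078*d),.027]).round(1),proj(c,[*(o+.078*d),.027]).round(1))
E
```

```text
px [338. 196.] [ 0.6158 -0.0027] yaw 6.8 0.0497 0.114 base/cap in side [354.1 250.9] [387.4 222. ] [334.  169.6]
px [313. 200.] [0.6053 0.0648] yaw 4.2 0.0499 0.114 base/cap in side [331.  236.5] [366.2 210. ] [310.2 173.8]
px [206. 255.] [0.4654 0.348 ] yaw 29.1 0.0507 0.113 base/cap in side [222.6 204.5] [244.5 173.9] [193.1 231.6]
```

```bash
cat > rob.py <<'E'
import numpy as np
from scipy.spatial.transform import Rotation as R
from cell import manip, inverse_kinematics, cams
def rot(deg):
    a=np.radians(deg);c,s=np.cos(a),np.sin(a)
    return R.from_matrix(np.array([[0,c,s],[0,s,-c],[-1,0,0]])).as_rotvec()
def st(tag=""):
    s=manip.state();print(tag,"t",round(s["clock"],2),"tcp",np.round(s["tool_pos"],4),"F",np.round(s["contact_force"],1),"w",round(s["gripper_width"],4),flush=True);return s
E
python3 - <<'E'
from rob import *
s=manip.state();M=R.from_rotvec(s["tcp_rot"]).as_matrix();print("psi now",np.degrees(np.arctan2(M[1,1],M[0,1])))
for nm,p,ps in(("b3",(.469,.35),(119.1,-60.9)),("b3place",(.5974,.1464),(95.5,-84.5)),("cR",(.4663,-.3408),(99.7,-80.3)),("cRpl",(.62,-.09),(185.5,5.5)),("cL",(.426,.0843),(83.5,-96.5)),("cLpl",(.6,.2),(5.5,-174.5)),("push",(.6,.18),(5.5,-174.5))):
    for q in ps:
        for z in(.25,.008):
            j=inverse_kinematics(np.array([*p,z]),rot(q));print(nm,q,z,None if j is None else np.round(j,2))
E
```

```text
psi now 70.24581223862774
b3 119.1 0.25 [ 0.6   0.09  1.79 -0.    1.27 -1.48]
b3 119.1 0.008 [ 0.6   0.34  1.98 -0.    0.82 -1.48]
b3 -60.9 0.25 [0.6  0.09 1.79 0.   1.27 1.66]
b3 -60.9 0.008 [0.6  0.34 1.98 0.   0.82 1.66]
b3place 95.5 0.25 [ 0.2   0.14  1.72 -0.    1.27 -1.47]
b3place 95.5 0.008 [ 0.2   0.39  1.91 -0.    0.84 -1.47]
b3place -84.5 0.25 [ 0.2   0.14  1.72 -0.    1.27  1.67]
b3place -84.5 0.008 [ 0.2   0.39  1.91 -0.    0.84  1.67]
cR 99.7 0.25 [-0.67  0.07  1.8  -0.    1.26 -2.41]
cR 99.7 0.008 [-0.67  0.33  2.   -0.    0.82 -2.41]
cR -80.3 0.25 [-0.67  0.07  1.8   0.    1.26  0.73]
cR -80.3 0.008 [-0.67  0.33  2.    0.    0.82  0.73]
cRpl 185.5 0.25 None
cRpl 185.5 0.008 None
cRpl 5.5 0.25 [-0.18  0.17  1.7  -0.    1.27 -0.28]
cRpl 5.5 0.008 [-0.18  0.4   1.89 -0.    0.85 -0.28]
cL 83.5 0.25 [ 0.14 -0.21  2.07  0.    1.28 -1.32]
cL 83.5 0.008 [ 0.14  0.09  2.3   0.    0.75 -1.32]
cL -96.5 0.25 [ 0.14 -0.21  2.07 -0.    1.28  1.82]
cL -96.5 0.008 [ 0.14  0.09  2.3  -0.    0.75  1.82]
cLpl 5.5 0.25 [ 0.28  0.18  1.69 -0.    1.28  0.19]
cLpl 5.5 0.008 [ 0.28  0.41  1.87 -0.    0.86  0.19]
cLpl -174.5 0.25 None
cLpl -174.5 0.008 None
push 5.5 0.25 [ 0.25  0.17  1.7  -0.    1.27  0.16]
push 5.5 0.008 [ 0.25  0.4   1.89 -0.    0.85  0.16]
push -174.5 0.25 None
push -174.5 0.008 None
```

Candidates, by top-view pixel:
- **Stray bottle:** the amber bottle lying off the sheet at (206,255). The look-alikes are the amber dropper standing at (419,293) and the rack ambers at (266,93) and (367,92). The two bottles on the sheet are at (313,200) and (338,196).
- **Chocks:** black wedges at (308,263) and (464,245). The white look-alike at (361,290) stays where it is.

In the close crops (already viewed), the one at (206,255) is lying down with a black cap, a green label and the cap pointing away from the robot. Both black wedges have their thin edge towards +x. I'm picking up the stray bottle now.

```bash
cat > s1.py <<'E'
from rob import *
d=np.array([np.cos(np.radians(29.1)),np.sin(np.radians(29.1))])
g=np.array([.4654,.348])+.004*d
p=manip.state()["tool_pos"]
manip.move_linear([p[0],p[1],.30],rate=.2)
manip.move_pose(np.array([*g,.20]),rot(119.1));st("above")
manip.move_linear([*g,.09],rate=.2)
manip.move_linear([*g,.009],rate=.08);st("down")
manip.set_gripper(.05,force=12);st("grip")
manip.move_linear([*g,.03],rate=.05);st("lift")
import cv2
for n in("top","side"): cv2.imwrite(f"pics/{n}1.png",cams.capture(n)["image"])
E
python3 s1.py
python3 - <<'E'
import cv2,numpy as np
a=cv2.imread("pics/top1.png")[180:340,120:330];b=cv2.imread("pics/side1.png")[120:280,140:350]
cv2.imwrite("pics/g1.png",cv2.resize(np.clip(1.6*np.hstack([a,b]),0,255).astype(np.uint8),None,fx=1.9,fy=1.9))
E
```

```text
above t 1.99 tcp [0.4685 0.3503 0.1995] F [0.1 0.6 0.1] w 0.0879
down t 3.85 tcp [0.4694 0.3503 0.0096] F [0.3 0.1 0.5] w 0.0881
grip t 4.47 tcp [0.4689 0.3501 0.0091] F [-0.6  0.7  0.5] w 0.0534
lift t 5.03 tcp [0.4691 0.35   0.0304] F [-0.  -0.1 -1.8] w 0.0536
```

View pics/g1.png

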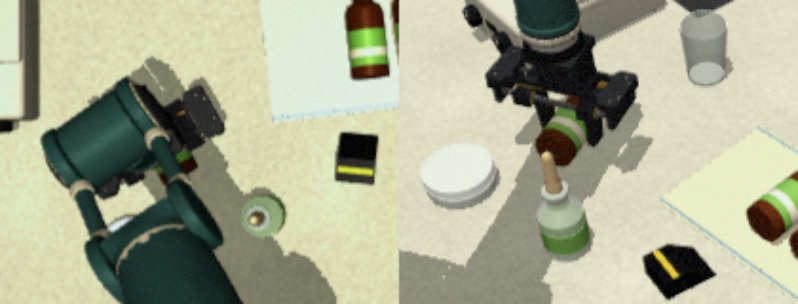

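```bash
cat > s2.py <<'E'
from rob import *
a=np.radians(5.5);d=np.array([np.cos(a),np.sin(a)]);n=np.array([-d[1],d[0]])
g=.6145*d+.0885*n
p=manip.state()["tool_pos"]
manip.move_linear([p[0],p[1],.2],rate=.2)
manip.move_pose(np.array([*g,.16]),rot(95.5));st("above")
manip.move_linear([*g,.04],rate=.15)
manip.move_linear([*g,.0105],rate=.03);st("down")
manip.move_linear([*g,.0092],rate=.01);st("down")
manip.set_gripper(.062);st("open")
manip.dwell(.2)
manip.move_linear([*g,.1],rate=.15)
manip.move_pose(np.array([.47,.28,.25]),rot(95.5));st()
import cv2
for nm in("top","side"): 
    c=cams.capture(nm);np.savez(nm+"2.npz",**c);cv2.imwrite(f"pics/{nm}2.png",c["image"])
E
python3 s2.py
cat > show.py <<'E'
import cv2,numpy as np,sys
k=sys.argv[1]
a=cv2.imread(f"pics/top{k}.png")[130:310,220:500];b=cv2.imread(f"pics/side{k}.png")[150:410,200:480]
a=cv2.resize(a,None,fx=1.85,fy=1.85)[:,:500];b=cv2.resize(b,(359,333))[:,:300]
cv2.imwrite(f"pics/v{k}.png",np.clip(1.6*np.hstack([a,b]),0,255).astype(np.uint8))
E
python3 show.py 2
python3 - <<'E'
from meas import *
c=load("top2.npz")
for o,y,w,l,px in find_bottles(c): print(np.round(px),o.round(4),np.degrees(y).round(1),w.round(3),l.round(3))
E
```

```text
above t 7.11 tcp [0.6026 0.1477 0.1595] F [ 0.2 -0.  -2.6] w 0.0534
down t 9.19 tcp [0.6034 0.1471 0.0107] F [ 0.  -0.3 -3.3] w 0.0534
down t 9.47 tcp [0.6032 0.147  0.0093] F [ 0.1 -0.9 -3.5] w 0.0534
open t 9.82 tcp [0.6037 0.1471 0.0097] F [ 0.   0.2 -0.2] w 0.0618
 t 11.72 tcp [0.4699 0.2793 0.2485] F [0.7 0.1 0.3] w 0.0623
[338. 196.] [ 0.6156 -0.0027] 6.8 0.05 0.113
[313. 200.] [0.6049 0.0647] 4.6 0.05 0.114
[282. 203.] [0.5992 0.1462] 5.2 0.051 0.113
```

View pics/v2.png

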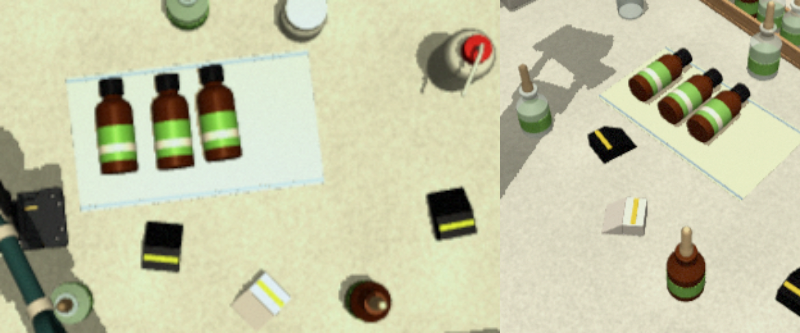

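```bash
cat > s3.py <<'E'
from rob import *
a=np.radians(5.5);d=np.array([np.cos(a),np.sin(a)]);n=np.array([-d[1],d[0]])
g=np.array([.4663,-.3408])
manip.set_gripper(.086)
manip.move_pose(np.array([*g,.2]),rot(-80.3));st("above")
manip.move_linear([*g,.08],rate=.2)
manip.move_linear([*g,.007],rate=.08);st("down")
manip.set_gripper(.045,force=25);st("grip")
manip.move_linear([*g,.1],rate=.15);st("lift")
q=.6127*d-.158*n
manip.move_pose(np.array([*q,.12]),rot(5.5));st("above")
manip.move_linear([*q,.03],rate=.15)
manip.move_linear([*q,.0076],rate=.04);st("down")
q=.6127*d-.140*n
manip.move_linear([*q,.0076],rate=.05);st()
for k in(-.133,-.129,-.127,-.125):
    q=.6127*d+k*n; manip.move_linear([*q,.0076],rate=.03);st("in %g"%k)
import cv2
for nm in("top","side"): 
    c=cams.capture(nm);np.savez(nm+"3.npz",**c);cv2.imwrite(f"pics/{nm}3.png",c["image"])
E
python3 s3.py;python3 show.py 3
python3 - <<'E'
from meas import *
c=load("top3.npz")
for o,y,w,l,px in find_bottles(c): print(np.round(px),o.round(4),np.degrees(y).round(1),w.round(3),l.round(3))
E
```

```text
above t 14.58 tcp [ 0.4667 -0.3402  0.2001] F [ 0.4 -0.3  0.4] w 0.0862
down t 16.39 tcp [ 0.4668 -0.3412  0.0075] F [-0.   0.4  0.3] w 0.0861
grip t 16.98 tcp [ 0.4664 -0.3409  0.0072] F [0.6 0.2 1.7] w 0.0542
lift t 17.74 tcp [ 0.4656 -0.3402  0.099 ] F [-0.4 -0.8 -2. ] w 0.0535
above t 18.86 tcp [ 0.6241 -0.0991  0.1189] F [-0.4 -0.5 -2.1] w 0.0538
down t 20.32 tcp [ 0.6248 -0.0985  0.0073] F [-0.   0.1 -2.3] w 0.0538
 t 20.82 tcp [ 0.6233 -0.0802  0.0076] F [ 0.  -0.4 -1.5] w 0.0538
in -0.133 t 21.21 tcp [ 0.6226 -0.0735  0.0076] F [ 0.6  0.8 -2.4] w 0.0542
in -0.129 t 21.49 tcp [ 0.6222 -0.0695  0.0076] F [ 0.2 -1.  -2.2] w 0.054
in -0.127 t 21.74 tcp [ 0.622  -0.0676  0.0076] F [ 0.3 -0.2 -2.4] w 0.0536
in -0.125 t 21.99 tcp [ 0.6218 -0.0656  0.0076] F [-0.2  0.1 -2.2] w 0.0537
[334. 195.] [0.6168 0.0076] 2.4 0.035 0.112
[313. 200.] [0.6057 0.0645] 4.6 0.049 0.114
[282. 203.] [0.5992 0.1462] 5.6 0.051 0.113
```

View pics/v3.png

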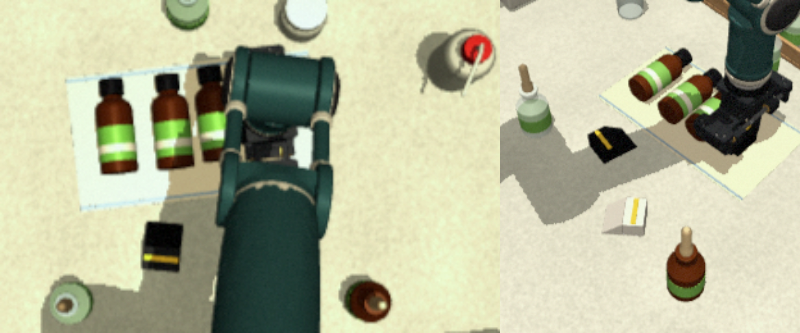

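```bash
cat > s4.py <<'E'
from rob import *
a=np.radians(5.5);d=np.array([np.cos(a),np.sin(a)]);n=np.array([-d[1],d[0]])
manip.move_linear([*(.6127*d-.125*n),.007],rate=.02)
manip.set_gripper(.075);st("rel")
manip.move_linear([*(.6127*d-.13*n),.12],rate=.15)
manip.set_gripper(.03,force=20)
q=.6104*d+.152*n
manip.move_pose(np.array([*q,.13]),rot(5.5));st("above")
manip.move_linear([*q,.018],rate=.12)
F0=st("down")["contact_force"]
k=.130
manip.move_linear([*(.6104*d+k*n),.018],rate=.05)
while k>.080:
    k-=.003; manip.move_linear([*(.6104*d+k*n),.018],rate=.03)
    f=(manip.state()["contact_force"]-F0)@np.array([*n,0])
    print(round(k,4),round(f,1),end="; ")
    if f>3: break
st("pushed")
import cv2
for nm in("top","side"): 
    c=cams.capture(nm);np.savez(nm+"4.npz",**c);cv2.imwrite(f"pics/{nm}4.png",c["image"])
E
python3 s4.py;python3 show.py 4
```

```text
rel t 22.84 tcp [ 0.6219 -0.0657  0.007 ] F [-0.4 -0.3 -0.6] w 0.0746
above t 25.62 tcp [0.5932 0.2089 0.1299] F [ 0.2 -0.3 -0. ] w 0.0298
down t 26.71 tcp [0.5939 0.21   0.019 ] F [0.3 0.1 0.1] w 0.0299
0.127 -0.1; 0.124 -0.8; 0.121 0.1; 0.118 -0.1; 0.115 0.4; 0.112 -0.6; 0.109 -0.4; 0.106 0.3; 0.103 0.4; 0.1 -0.7; 0.097 0.2; 0.094 0.0; 0.091 -0.3; 0.088 1.0; 0.085 3.2; pushed t 31.05 tcp [0.5995 0.1434 0.0181] F [-0.7  3.2 -0. ] w 0.03
```

View pics/v4.png

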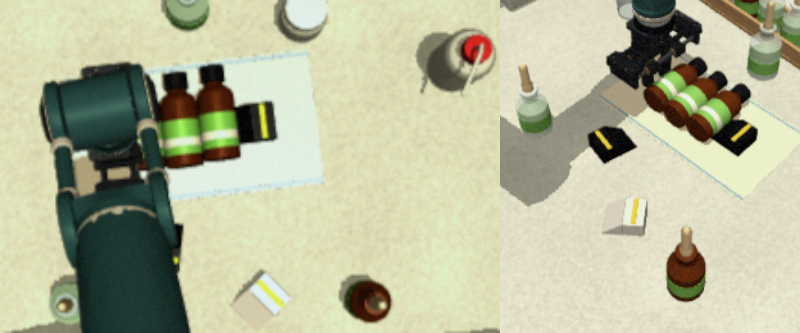

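```bash
cat > s5.py <<'E'
from rob import *
a=np.radians(5.5);d=np.array([np.cos(a),np.sin(a)]);n=np.array([-d[1],d[0]])
manip.move_linear([*(.6104*d+.1*n),.018],rate=.04)
manip.move_linear([*(.6104*d+.115*n),.12],rate=.15)
manip.set_gripper(.086)
manip.move_pose(np.array([.45,.28,.22]),rot(83.5));st()
import cv2
for nm in("top","side"): 
    c=cams.capture(nm);np.savez(nm+"5.npz",**c);cv2.imwrite(f"pics/{nm}5.png",c["image"])
E
python3 s5.py;python3 show.py 5
cat > mg.py <<'E'
import sys
from meas import *
k=sys.argv[1]
c=load(f"top{k}.npz")
# per-bottle: label green components, split touching by side
g,br=bottles(c)
a=np.radians(5.5);d=np.array([np.cos(a),np.sin(a)]);n=np.array([-d[1],d[0]])
for nm,m in(("green",g),("brown",br)):
  for kk in comps(m,60,1500):
    v,u=np.nonzero(kk)
    if not(260<u.mean()<370 and 160<v.mean()<240): continue
    p=pca(c,kk,.027); P=p[6]
    print(nm,np.round(p[4]),p[5],"al,n",round(float(p[0]@d),4),round(float(p[0]@n),4),"n-range",(P@n).min().round(4),(P@n).max().round(4))
for kk in comps(yellow(c),8,200):
    p=pca(c,kk,.032);print("yel",np.round(p[4]),p[0].round(4),"al,n",(p[0]@d).round(4),(p[0]@n).round(4),"yaw",np.degrees(np.arctan2(p[1][1],p[1][0])).round(1))
E
python3 mg.py 5
```

```text
t 34.46 tcp [0.4502 0.2799 0.2199] F [ 0.2 -0.5  0. ] w 0.0861
green [317. 198.] 576 al,n 0.6193 -0.0067 n-range -0.0863 0.0736
green [318. 210.] 264 al,n 0.5869 -0.0055 n-range -0.0862 0.0737
brown [316. 186.] 770 al,n 0.6532 -0.006 n-range -0.0854 0.0727
brown [319. 216.] 322 al,n 0.5717 -0.0062 n-range -0.0863 0.0725
yel [362. 195.] [ 0.6224 -0.0664] al,n 0.6132 -0.1258 yaw -174.1
yel [307. 269.] [0.4275 0.0845] al,n 0.4336 0.0432 yaw 83.0
yel [366. 288.] [ 0.374 -0.072] al,n 0.3654 -0.1075 yaw -135.4
yel [ 55. 357.] [0.2087 0.7526] al,n 0.2798 0.7291 yaw -179.9
yel [ 82. 356.] [0.209  0.6788] al,n 0.2731 0.6557 yaw -179.8
yel [ 97. 356.] [0.2108 0.6412] al,n 0.2713 0.6181 yaw 88.4
```

View pics/v5.png

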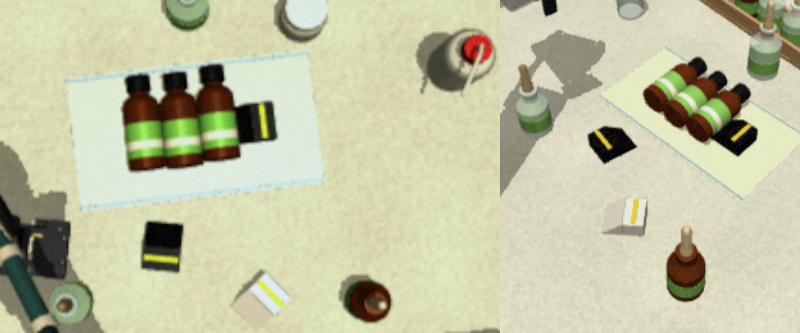

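```bash
python3 - <<'E'
from meas import *
c=load("top0.npz");s=load("side0.npz")
print(ray(c,(255,295),.155),ray(c,(258.3,292.9),.09))
# side: base bottom px ~ (60/2.2+200, 228/2.2+150) front edge; teat tip
print(ray(s,(38/2.2+200,115/2.2+150),.16), ray(s,(60/2.2+200,205/2.2+150),.03))
E
```

```text
[0.36758618 0.208441   0.155     ] [0.36985318 0.2072539  0.09      ]
[0.36277951 0.20833697 0.16      ] [0.36110498 0.20486096 0.03      ]
```

```bash
cat > s6.py <<'E'
from rob import *
a=np.radians(5.5);d=np.array([np.cos(a),np.sin(a)]);n=np.array([-d[1],d[0]])
cx=np.array([np.cos(np.radians(-6.7)),np.sin(np.radians(-6.7))])
off=.004
g=np.array([.4262,.0842])+off*cx
manip.move_pose(np.array([*g,.24]),rot(83.3));st("above")
manip.move_linear([*g,.08],rate=.15);st()
manip.move_linear([*g,.007],rate=.08);st("down")
manip.set_gripper(.045,force=25);st("grip")
manip.move_linear([*g,.24],rate=.15);st("lift")
K=lambda k:.6104*d+(k-off)*n   # k = strip n
manip.move_pose(np.array([*K(.148),.14]),rot(5.5));st("above")
manip.move_linear([*K(.148),.03],rate=.15)
manip.move_linear([*K(.148),.0076],rate=.04);F0=st("down")["contact_force"]
manip.move_linear([*K(.122),.0076],rate=.04);st()
k=.122
while k>.107:
    k-=.0015; manip.move_linear([*K(k),.0076],rate=.02)
    f=(manip.state()["contact_force"]-F0)@np.array([*n,0]);print(round(k,4),round(f,1),end="; ")
    if f>2.5: break
st("in")
import cv2
for nm in("top","side"): 
    c=cams.capture(nm);np.savez(nm+"6.npz",**c);cv2.imwrite(f"pics/{nm}6.png",c["image"])
E
python3 s6.py;python3 show.py 6
```

```text
above t 35.37 tcp [0.4305 0.0839 0.2399] F [ 0.5 -0.5 -0.8] w 0.0862
 t 36.58 tcp [0.431  0.084  0.0808] F [ 0.8 -0.2 -0.6] w 0.0863
down t 37.64 tcp [0.4307 0.0838 0.0074] F [-0.2  0.3 -0.5] w 0.086
grip t 38.23 tcp [0.4303 0.0838 0.0072] F [-0.2  0.6  1.1] w 0.0538
lift t 39.92 tcp [0.4295 0.0836 0.2389] F [ 0.4 -0.7 -2.9] w 0.054
above t 41.27 tcp [0.5936 0.2016 0.1398] F [ 0.4 -0.4 -2.6] w 0.0537
down t 42.87 tcp [0.5936 0.2018 0.0073] F [-0.4 -0.  -2.1] w 0.0534
 t 43.67 tcp [0.5964 0.1759 0.0077] F [ 0.8 -0.2 -2.8] w 0.054
0.1205 1.2; 0.119 0.5; 0.1175 0.2; 0.116 0.6; 0.1145 0.4; 0.113 0.4; 0.1115 4.8; in t 45.42 tcp [0.5972 0.166  0.0075] F [-0.5  4.8 -4.5] w 0.0539
```

View pics/v6.png

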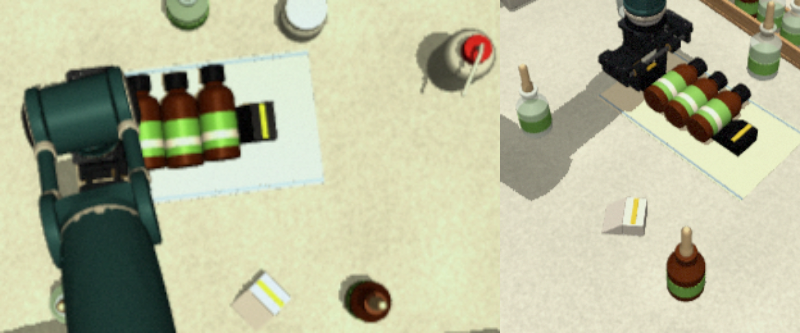

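```bash
cat > s7.py <<'E'
from rob import *
a=np.radians(5.5);d=np.array([np.cos(a),np.sin(a)]);n=np.array([-d[1],d[0]])
q=.6104*d+.1075*n
manip.move_linear([*q,.007],rate=.01);st("low")
manip.set_gripper(.07);st("rel")
manip.move_linear([*q,.13],rate=.12)
manip.move_pose(np.array([.45,.3,.24]),rot(83.5));st()
import cv2
for nm in("top","side"): 
    c=cams.capture(nm);np.savez(nm+"7.npz",**c);cv2.imwrite(f"pics/{nm}7.png",c["image"])
E
python3 s7.py;python3 show.py 7;python3 mg.py 7
```

```text
low t 45.77 tcp [0.5972 0.166  0.0073] F [-1.4  4.6 -2. ] w 0.0538
rel t 46.2 tcp [0.5976 0.1652 0.0073] F [-0.2  1.   0. ] w 0.0701
 t 48.36 tcp [0.4499 0.2997 0.2391] F [ 0.   0.6 -0.5] w 0.07
green [318. 198.] 577 al,n 0.6194 -0.0072 n-range -0.0869 0.073
green [319. 210.] 266 al,n 0.587 -0.0067 n-range -0.0865 0.0737
brown [316. 186.] 770 al,n 0.6532 -0.0071 n-range -0.0868 0.0721
brown [320. 216.] 324 al,n 0.5716 -0.0075 n-range -0.0869 0.0702
yel [362. 195.] [ 0.6229 -0.0669] al,n 0.6136 -0.1263 yaw -173.8
yel [273. 206.] [0.5976 0.1701] al,n 0.6112 0.112 yaw -174.5
yel [366. 288.] [ 0.374 -0.072] al,n 0.3654 -0.1075 yaw -135.4
yel [ 54. 357.] [0.2089 0.7526] al,n 0.2801 0.7291 yaw 179.1
yel [ 82. 356.] [0.209  0.6788] al,n 0.2731 0.6557 yaw -179.8
yel [ 97. 356.] [0.2109 0.6406] al,n 0.2713 0.6174 yaw 88.9
```

View pics/v7.png

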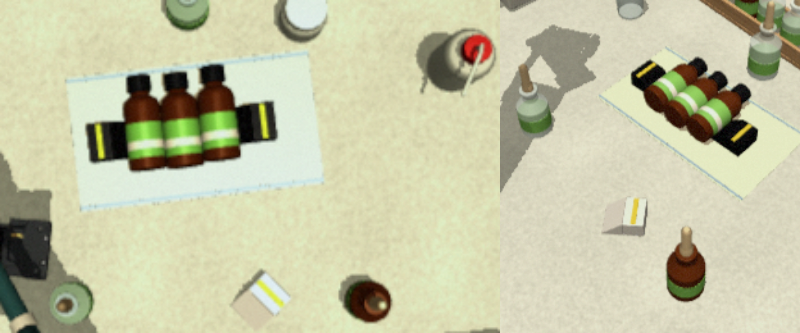

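```bash
python3 - <<'E'
from rob import *
from cell import order
import cv2
from meas import load
a=load("top0.npz")["image"].astype(int);b=load("top7.npz")["image"].astype(int)
dd=(abs(a-b).sum(2)>90)
for nm,(u,v) in dict(dropclear=(258,293),amber=(419,293),tall=(320,132),jar=(383,137),wash=(474,158),beaker=(200,165),specs=(490,338),petri=(188,312),white=(361,290)).items(): print(nm,dd[v-18:v+18,u-18:u+18].sum())
order.close_job();st("closed")
E
```

```text
dropclear 483
amber 0
tall 0
jar 0
wash 0
beaker 0
specs 0
petri 268
white 0
the job is handed in; nothing more can be done
the job is handed in; nothing more can be done
```

```bash
python3 - <<'E'
import cv2,numpy as np
o=[]
for k in"07":
    o+=[cv2.imread(f"pics/top{k}.png")[260:340,160:300],cv2.imread(f"pics/side{k}.png")[180:260,140:280]]
cv2.imwrite("pics/cmp.png",cv2.resize(np.vstack([np.hstack(o[:2]),np.hstack(o[2:])]),None,fx=2.8,fy=2.8))
E
```

```text
(no output)
```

View pics/cmp.png

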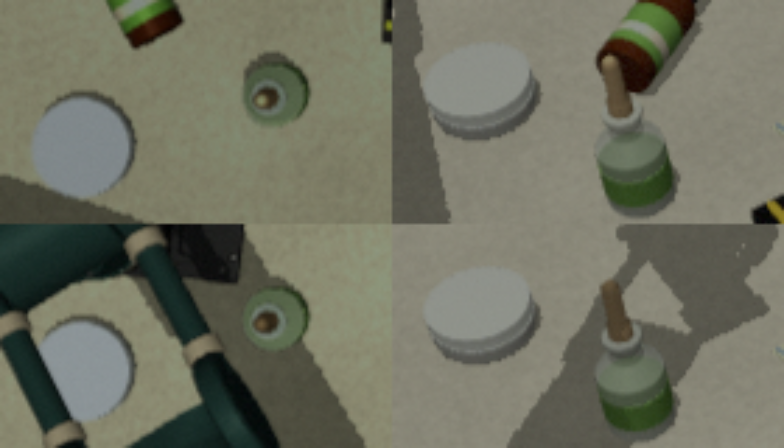

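The stray bottle is back on the sheet beside the other two, cap the same way. The row is closed up, and a black wedge is slid in at each end against the middle of the end bottle. I handed the job in at about 48 s, and nothing has moved since.

**Order:** I laid the bottle down first. I then set the right wedge as a stop, rolled the row closed against it with the fingers (about 3 N), and slid the left wedge in until it touched (about 5 N).

**Last checks, before handing in:**
- **Row width:** the three bottles measured about 162 mm across, which is three bottles touching.
- **Wedges:** the yellow strips are 238.3 mm apart, against 238 mm for full contact. Both wedges are within about 3 mm of mid-body and 1° of square.
- **Other things:** seven bystander positions, including the white look-alike wedge, showed no change in the top view. The image difference flagged the clear dropper and petri dishes, but comparing the pictures shows both where they were, with only the arm and its shadow over them.

The two cameras disagreed by about 2 mm on the wedge positions, so I used the average. No check failed.

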